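# Tip two parts crates to find the stamped one and push it to the dispatch line

## Robot

A 6-joint arm with a two-finger parallel gripper is mounted at the origin on a cart in front of the work surface, level with it; the furniture and walls round the work are solid. World frame = base frame: x ahead of the robot, y to its left, z up, the work surface at z = 0. Lengths are in m, angles in rad, forces in N, time in s.
With the tool pointing down it reaches from about 0.225 to 0.725 m from the base axis. Payload 3.1 kg.
Tool frame: the origin (TCP) lies between the finger pads; the fingertips stand 14 mm ahead of it and the grasp point (between the pads) lies 5 mm behind it; x points along the fingers, z is the direction in which the jaws open and shut, and the axes are right-handed (so a half turn about x gives the same grasp; the last joint's range is limited). The gripper opens to 85 mm and grips with 20 to 120 N. Pads are 22 mm wide; open, the fingers measure 114 mm over their backs; the gripper's body (76 mm by 85 mm) begins 54 mm behind the grasp point. The pads swing forward as they close: fully open they stand 13 mm farther back than shut.
Start: joints at [-1.411, 0.048, 0.099, 1.622, 0, 1.443], TCP at [0.149, -0.503, 0.245] pointing down, gripper open.
Joint ranges: [-2.91, 2.91], [-0.99, 1.94], [-1.21, 1.42], [-2.12, 2.29], [-1.49, 1.47], [-3.14, 3.14]. Speed limits (rad/s): [2.79, 2.79, 3.14, 3.14, 3.14, 3.14].

## Interface

Orientations are given as a unit quaternion [x, y, z, w].
In Python, from rig import bot, viewer gives the robot as it stands.
- The arm moves only by the tool servo_tool, never from a script. Its argument "motion" is one flat list of numbers, 4 for each row, row after row: the shift along the tool's x, y, z in m, then the turn about the tool's x in degrees. In form: [tx, ty, tz, roll, tx, ty, tz, roll, ...]. A call has 1 to 20 rows; each row shifts and turns the commanded pose from where the row before left it, along the tool's axes as they then stand; what a row does not reach is not made up. A row lasts 1/12 s, in which the tool goes at most 41.7 mm and 7.16 degrees, less where a joint would pass 70% of its speed; a pose out of reach is approached as far as the arm can. A call is refused whole if a number of a shift passes 0.0417 or a number of a turn 7.16, either way. A call with a gripper value outside its range is refused whole. "gripper" is the opening, from -1 (shut) to 1 (fully open), set as the call begins (left out, the last holds). The fingers move at their own pace and stop on an object; "force" is the grip in N (left out, the last holds). Time passes only in rows, so rows that do not move let the fingers close. It gives the time, the measured TCP pose, the force and the opening at its end, in the units of the state.
- bot.state(): the state, without advancing time (a new reading comes with each control period).
- viewer.get_image(name): name is "side" or "top"; returns the picture (420x560x3 uint8, blue, green, red); there is no depth.
- viewer.get_calibration(name): a dict with "camera_matrix" (3x3 intrinsics, pixels), "R" (3x3) and "t" (3): a world point X has camera coordinates R X + t. Camera axes: x right, y down, z forward; pixel columns grow to the right and rows downward; lengths in m; the calibration is good to about 2 mm. A picture is of the moment at which its call begins. get_calibration takes no time and is no camera call.
- bot.close_job(): hands the job in, once; it reports no verdict.
The state is a dict: "time": time; "joint_pos": joint angles; "joint_velocities": joint speeds; "joint_torque": joint torques, N m; "eef_pos": TCP position; "ee_rot": TCP orientation; "wrist_force": force on the tool from outside, world axes, zero at the start; "wrist_torque": the same for the moment, N m; "grip_width": opening from 0.0 (shut) to 1.0 (fully open).
Only numpy, scipy, OpenCV 4.12 (cv2) and the standard library are available. Lean on these libraries where they do the work, as an engineer would, in place of code of your own. Each camera call takes 0.05 s, during which the arm holds its last target.

## Task

One of the two small plywood crates has a ring stamp on its underside. Tip both crates over to your right, onto the side away from their clasps, so that you can see underneath; then push the stamped one, still lying tipped, to the right along the bench until it lies across the dispatch line, with the strip of black tape running under its middle. Do not lift either crate, leave the unstamped one lying tipped short of the line, and do not disturb the solder reel, the tape roll or the battery pack.

Things in the scene. Friction and masses are not known exactly. Their poses are not given: they have to be found in the camera images.
- crate_a: plain plywood box, 42 (own x) x 66 (own y) x 90 mm high (own z), 0.18 to 0.35 kg, lighter lid, two clasps on the face toward the robot's left (own -x). Starts upright, own +x to the robot's right within 6 degrees; origin at the centre of its underside. Pushed to the right high on the clasp face it turns on its lower right edge and topples once leant 25 degrees. Tipped, it lies 42 mm high, own z to the right.
- crate_b: the second crate, same make, size, weight range, axes and origin as crate_a and alike from above; one stands nearer the robot, the other behind it, about 24 to 48 mm between them, and they swap places from run to run. Fixed nearby: an open cardboard box 60 mm high, its edge at y = 0.17 left of the farther crate, and a black stand 70 mm high beyond x = 0.58.
- stamp (a point): centre of the stamp, a dark ring 25 mm across with a 50 mm bar through it, on the underside of one of the two crates (bare plywood under the other), between its two runners and 4 mm above its origin. It cannot be seen while the crate stands.
- line: the dispatch line: a flat strip of black tape on the bench, 12 mm wide (own x) and 210 mm long (own y), running away from the robot, to the right of both crates. Origin at its centre; own x points to the right across the line, own y away from the robot. Fixed, no thickness to catch on.
- a_centre (a point): middle of crate a: 45 mm above the bench when it stands, 21 mm when it lies tipped.
- a_lid (a point): centre of the lid's top face of crate a, 90 mm from the underside; the middle of its right end once tipped, 21 mm above the bench.
- b_centre (a point): middle of crate b: 45 mm above the bench when it stands, 21 mm when it lies tipped.
- b_lid (a point): centre of the lid's top face of crate b, 90 mm from the underside; the middle of its right end once tipped, 21 mm above the bench.
- reel: bystander, left of the crates: reel of solder with blue flanges, 53 x 65 mm, 32 mm high, origin at the centre of its underside. Leave alone.
- tape_roll: bystander, to the right: roll of black tape lying flat, 62 mm across, 19 mm high, origin at the centre of its underside. Leave alone.
- lipo: bystander, to the right and further back: battery pack with short leads, 36 x 110 x 30 mm high, origin at the centre of its underside. Leave alone.

How it is judged:
On the way, in this order (a step that is already met when the one before it is completed fails the run):
1. both crates lie tipped to the right, both still short of the dispatch line (angle between each of crate_a, crate_b's own x axis and vertical above 2.95 rad and x of each of a_lid, b_lid in the frame of line below -0.006 m), for 0.2 s.
2. the stamped crate lies tipped with the dispatch line under its middle (angle between crate_a's own x axis and vertical above 2.95 rad and x of a_centre in the frame of line between -0.015 and 0.015 m), for 0.2 s.
At the end, for the whole second after the job is handed in: The stamped crate lies tipped to the right (flat within 11 degrees), its middle within 15 mm of the line across the tape and within the length of the tape; the other crate lies tipped with its lid end short of the tape; both are at rest (all of step 2 and angle between crate_b's own x axis and vertical above 2.95 rad and y of a_centre in the frame of line between -0.105 and 0.105 m and x of b_lid in the frame of line below -0.006 m and linear speed of each of crate_a, crate_b below 0.01 m/s); the robot touches nothing.
It fails at once if a crate is lifted off the bench (its middle over 65 mm high, or over 42 mm high while lying tipped) ((height (world z) of a_centre above 0.065 m or (angle between crate_a's own x axis and vertical above 2.9 rad and height (world z) of a_centre above 0.042 m)) or (height (world z) of b_centre above 0.065 m or (angle between crate_b's own x axis and vertical above 2.9 rad and height (world z) of b_centre above 0.042 m))).
It fails at once if the reel, the tape roll or the battery pack is moved by more than 20 mm (distance of any of reel, tape_roll, lipo from where it was at the start of the episode above 0.02 m).
It also fails if it takes over 56 s, if anything falls off the work surface, if the arm or the gripper's body presses on something with over 40 N, if the wrist force passes 120 N, or if a joint passes its speed limit or range.

## Working session

There is one attempt and no reset: what is moved stays moved. The work goes in short steps, Python scripts to look and compute and a tool call to move; the robot and the scene stay as the last step left them, time stands still between calls to the robot, and variables do not carry over. Pictures are saved under pics/ and viewed, and the job is handed in when it is done.

Besides the shell and the picture viewer there is one more tool, called after ">>>" as name(argument=value, ...), one argument or row to a line, values as JSON. servo_tool: Moves the arm, as the interface text tells. Its arguments: {"type":"object","properties":{"motion":{"type":"array"},"gripper":{"type":"number"},"force":{"type":"number"}},"required":["motion"]}

```bash
mkdir -p pics; ls
cat > h.py <<'E'
import numpy as np,cv2
from rig import bot,viewer
def cal(n):
    c=viewer.get_calibration(n);return np.array(c["camera_matrix"]),np.array(c["R"]),np.array(c["t"]).ravel()
def ray(n,u,v,z):
    K,R,t=cal(n);d=R.T@np.linalg.solve(K,[u,v,1.]);o=-R.T@t
    return o+d*(z-o[2])/d[2]
def proj(n,X):
    K,R,t=cal(n);p=K@(R@np.array(X)+t);return p[:2]/p[2]
def shot(n,name):
    im=viewer.get_image(n);cv2.imwrite(f'pics/{name}.png',im);return im
E
python3 - <<'E'
from h import *
np.set_printoptions(precision=4,suppress=True)
s=bot.state()
for k in s: print(k,s[k])
for n in('side','top'):
    shot(n,n+'0');K,R,t=cal(n);print(n,K,R,-R.T@t)
E
```

```text
pics
time 0.0
joint_pos [-1.4108  0.0488  0.0976  1.622  -0.      1.443 ]
joint_velocities [ 0.0006 -0.0017  0.0005  0.0003  0.0014  0.0001]
joint_torque [ -0.0012 -33.8778  32.0016   0.0202  -0.0002   0.    ]
eef_pos [ 0.1489 -0.5028  0.2441]
ee_rot [ 0.4237  0.5671 -0.4225  0.5659]
wrist_force [-0.7441 -1.7011  0.6224]
wrist_torque [ 0.0016 -0.0493 -0.0222]
grip_width 1.0034335702890382
side [[473.1674   0.     271.989 ]
 [  0.     473.1674 208.1078]
 [  0.       0.       1.    ]] [[-0.833  -0.5529  0.0198]
 [-0.2327  0.3177 -0.9192]
 [ 0.5019 -0.7703 -0.3933]] [-0.0789  0.9412  0.5704]
top [[383.4299   0.     280.2343]
 [  0.     383.4299 205.4306]
 [  0.       0.       1.    ]] [[-0.0181 -0.9998 -0.0106]
 [-0.9891  0.0194 -0.1462]
 [ 0.1464  0.0078 -0.9892]] [ 0.4012 -0.0032  1.0107]
```

View pics/side0.png

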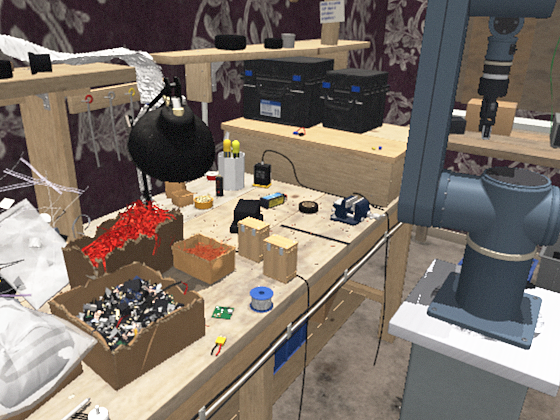

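View pics/top0.png

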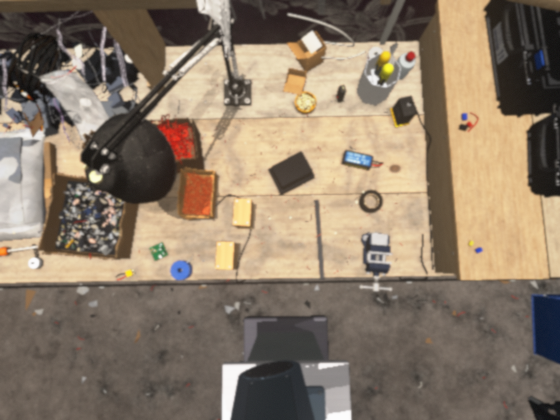

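The side view shows the crates at about (254,238) and (280,258), with the line right of them. In the top view the lids are at (243,213) and (227,255), the line is near column 320, the reel is at (180,270), the tape roll at (371,201) and the lipo at (358,159).

Run:
```python
from h import *
np.set_printoptions(precision=4,suppress=True)
im=cv2.imread('pics/top0.png')
c=cv2.resize(im[140:300,150:410],None,fx=3,fy=3,interpolation=cv2.INTER_CUBIC);cv2.imwrite('pics/tc.png',c)
hsv=cv2.cvtColor(im,cv2.COLOR_BGR2HSV)
for p in [(213,243),(255,227),(235,270),(240,319),(213,260)]: print(p,hsv[p])
# lids
m=cv2.inRange(hsv,(15,75,200),(30,255,255));
m[:, :200]=0;m[:195]=0;m[275:]=0;m[:,265:]=0
n,l,st,ce=cv2.connectedComponentsWithStats(m)
for i in range(1,n):
    if st[i,4]>60:
        cs=cv2.findContours((l==i).astype('uint8'),0,1)[0][0]; r=cv2.minAreaRect(cs)
        print('lid',st[i],r,ray('top',*ce[i],.09)); print(np.array([ray('top',*q,.09)[:2] for q in cv2.boxPoints(r)]))
m=cv2.inRange(hsv,(0,0,0),(180,255,90));m[:, :305]=0;m[:,335:]=0;m[:190]=0;m[279:]=0
n,l,st,ce=cv2.connectedComponentsWithStats(m)
for i in range(1,n):
    if st[i,4]>60:
        ys,xs=np.where(l==i);r=cv2.minAreaRect(np.c_[xs,ys].astype('float32'));print('line',r,ray('top',*ce[i],0));print(np.array([ray('top',*q,0)[:2] for q in cv2.boxPoints(r)]))
for nm,u,v,z in [('reel',180,270,.03),('tape',371,201,.02),('lipo',358,159,.03),('stand',275,185,.07),('box',214,218,.06),('box',214,172,.06),('vise',365,255,.05)]: print(nm,ray('top',u,v,z))
```

```text
(213, 243) [ 22 106 252]
(255, 227) [ 23 105 252]
(235, 270) [ 16  67 203]
(240, 319) [ 14  30 110]
(213, 260) [ 16  70 221]
lid [225 195  40  31 705] ((244.5, 210.0), (30.0, 39.0), 90.0) [0.5324 0.0936 0.09  ]
[[0.5658 0.1384]
 [0.5639 0.0432]
 [0.4905 0.0441]
 [0.4923 0.1382]]
lid [210 240  25  31 573] ((221.42384338378906, 255.06597900390625), (23.226539611816406, 30.564985275268555), 4.085616588592529) [0.4203 0.1421 0.09  ]
[[0.3871 0.1765]
 [0.4593 0.1719]
 [0.4543 0.1162]
 [0.3823 0.1214]]
lid [245 242  20  16 152] ((254.85385131835938, 248.6307830810547), (11.78329849243164, 20.589763641357422), 29.744882583618164) [0.4323 0.0687 0.09  ]
[[0.4205 0.0911]
 [0.4626 0.0664]
 [0.4482 0.042 ]
 [0.4063 0.0668]]
reel [0.3862 0.2611 0.03  ]
tape [ 0.5548 -0.2324  0.02  ]
lipo [ 0.6656 -0.2019  0.03  ]
stand [0.5923 0.0164 0.07  ]
box [0.5134 0.1704 0.06  ]
box [0.6312 0.1712 0.06  ]
vise [ 0.415  -0.2035  0.05  ]
```

View pics/tc.png

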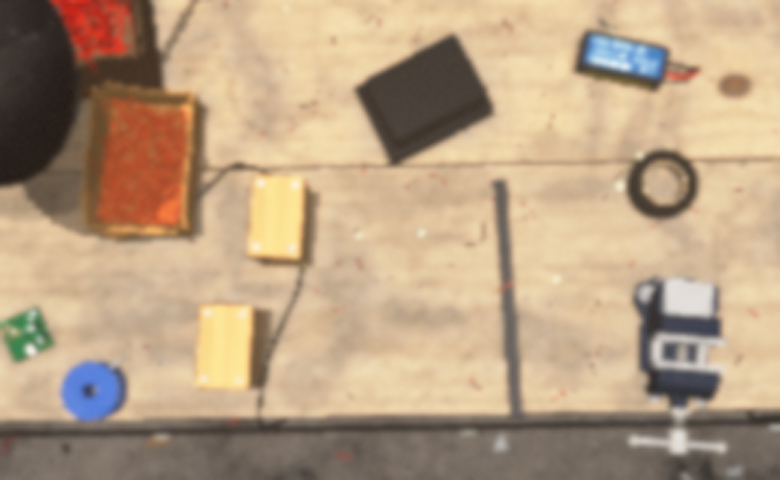

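Run:
```python
from h import *
np.set_printoptions(precision=4,suppress=True)
def P(q,z): return np.array([ray('top',150+a/3,140+b/3,z) for a,b in q])
for nm,q in [('far',[(250,176),(305,177),(303,262),(247,258)]),('near',[(199,305),(255,306),(251,388),(196,387)])]:
    p=P(q,.09);print(nm,p.mean(0),p[:,:2].tolist(),'yaw',[np.degrees(np.arctan2(*(p[i]-p[j])[[1,0]])) for i,j in((0,3),(1,2))])
p=P([(499,181),(517,414)],0);print('line',p,p.mean(0),np.linalg.norm(p[0]-p[1]))
p=P([(95,85),(198,95),(190,236),(85,232)],.06);print('box',p)
p=P([(390,163),(493,110),(358,90)],.07);print('stand',p)
p=P([(62,390),(125,390),(93,362)],.03);print('reel',p)
p=P([(640,290),(645,395),(628,186)],.03);print('vise',p)
```

```text
far [0.5215 0.0968 0.09  ] [[0.5563516059314753, 0.11805447782714351], [0.5546421160437701, 0.07335125258487546], [0.4854980422542621, 0.07545452328308569], [0.48957856818359646, 0.12048012103360906]] yaw [np.float64(-2.0804509992878484), np.float64(-1.7423241000244853)]
near [0.4195 0.1378 0.09  ] [[0.45262120661191146, 0.15889101766501337], [0.4509895395281479, 0.11407279504393056], [0.38640548695110905, 0.11729126139686782], [0.3879652233680917, 0.16085888081880836]] yaw [np.float64(-1.7433105472465984), np.float64(-2.852904206403883)]
line [[ 0.5626 -0.0917  0.    ]
 [ 0.3587 -0.1008  0.    ]] [ 0.4607 -0.0963  0.    ] 0.20410881939071276
box [[0.6424 0.2539 0.06  ]
 [0.6319 0.1661 0.06  ]
 [0.5117 0.172  0.06  ]
 [0.5168 0.2598 0.06  ]]
stand [[ 0.5684  0.0043  0.07  ]
 [ 0.6116 -0.0825  0.07  ]
 [ 0.631   0.03    0.07  ]]
reel [[0.3866 0.2847 0.03  ]
 [0.3857 0.2315 0.03  ]
 [0.4095 0.259  0.03  ]]
vise [[ 0.4617 -0.2058  0.03  ]
 [ 0.3737 -0.2056  0.03  ]
 [ 0.5513 -0.1999  0.03  ]]
```

Run:
```python
from h import *
from scipy.spatial.transform import Rotation as Ro
np.set_printoptions(precision=4,suppress=True)
print(Ro.from_quat(bot.state()['ee_rot']).as_matrix())
Ps=[];
for n in('top','side'):
    K,R,t=cal(n);Ps.append(K@np.c_[R,t])
for a,b in [((130,158),(172,145)),((175,158),(215,155))]:
    X=cv2.triangulatePoints(Ps[0],Ps[1],np.array(a,float).reshape(2,1),np.array(b,float).reshape(2,1));X=X[:3]/X[3];print(X.ravel(),proj('top',X.ravel()),a,proj('side',X.ravel()),b)
# check crates in side view
for nm,cx,cy in(('far',.521,.097),('near',.4195,.138)):
    y=np.radians(-2.1);r=np.array([[np.cos(y),-np.sin(y)],[np.sin(y),np.cos(y)]])
    print(nm,[proj('side',[*(np.array([cx,cy])+r@np.array([a*.033,b*.021])),.09]).round(0).tolist() for a,b in((1,1),(1,-1),(-1,-1),(-1,1))])
im=cv2.imread('pics/side0.png');cv2.imwrite('pics/sc.png',cv2.resize(im[190:320,150:370],None,fx=3.5,fy=3.5,interpolation=cv2.INTER_CUBIC))
```

```text
[[-0.0003  0.9589  0.2838]
 [ 0.0021  0.2838 -0.9589]
 [-1.      0.0003 -0.0021]]
[0.5971 0.2815 0.3105] [131.4619 159.929 ] (130, 158) [170.5908 144.3904] (172, 145)
[0.5826 0.1917 0.2771] [183.3802 170.6458] (175, 158) [206.2065 151.5962] (215, 155)
far [[238.0, 221.0], [249.0, 216.0], [271.0, 223.0], [260.0, 229.0]]
near [[263.0, 239.0], [274.0, 232.0], [298.0, 240.0], [288.0, 247.0]]
```

View pics/sc.png

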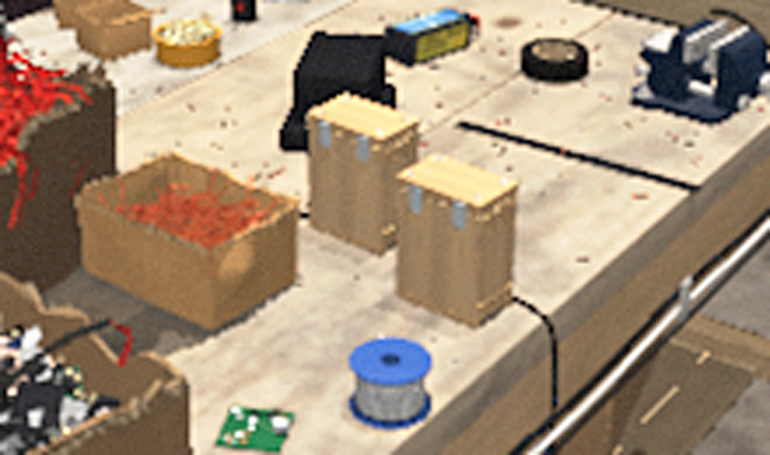

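>>> servo_tool(
  motion=[0, 0, 0, -6.5, 0, 0, 0, -6.5, 0, 0, 0, -6.5, 0, 0, 0, -6.5, 0, 0, 0, -6.5, 0, 0, 0, -6.5, 0, 0, 0, -6.5, 0, 0, 0, -6.5, 0, 0, 0, -6.5, 0, 0, 0, -6.5, 0, 0, 0, -6.5, 0, 0, 0, 0],
  gripper=-0.3,
)

```text
time: 1.1
eef_pos: [0.1489, -0.5031, 0.2446]
ee_rot: [0.012, 0.707, -0.011, 0.707]
wrist_force: [-0.7, 0.0, -0.3]
grip_width: 0.354
```

>>> servo_tool(
  motion=[0, 0.0368, 0.0193, 0, 0, 0.0368, 0.0193, 0, 0, 0.0368, 0.0193, 0, 0, 0.0368, 0.0193, 0, 0, 0.0368, 0.0193, 0, 0, 0.0368, 0.0193, 0, 0, 0.0368, 0.0193, 0, 0, 0.0368, 0.0193, 0, 0, 0.0368, 0.0193, 0, 0, 0.0368, 0.0193, 0, 0, 0.0368, 0.0193, 0, 0, 0.0368, 0.0193, 0, 0, 0.0368, 0.0193, 0, 0, 0.0368, 0.0193, 0, 0, 0.0368, 0.0193, 0, 0, 0.0368, 0.0193, 0, 0, 0.0368, 0.0193, 0, 0, 0.0368, 0.0193, 0, 0, 0, 0, 0],
)

```text
time: 2.68
eef_pos: [0.5214, 0.1523, 0.2421]
ee_rot: [0.012, 0.708, -0.01, 0.706]
wrist_force: [-1.0, -0.3, -1.7]
grip_width: 0.346
```

Run:
```python
from h import *
from scipy.spatial.transform import Rotation as Ro
np.set_printoptions(precision=4,suppress=True)
s=bot.state();print(s['eef_pos'],s['joint_pos'],Ro.from_quat(s['ee_rot']).as_matrix(),s['wrist_force'])
a=shot('side','side1');b=shot('top','top1')
```

```text
[0.5214 0.1523 0.2421] [0.1589 0.0965 0.144  1.6202 0.0033 1.7613] [[-0.0024  0.0316  0.9995]
 [ 0.0029  0.9995 -0.0316]
 [-1.      0.0029 -0.0025]] [-1.0016 -0.3364 -1.6877]
```

View pics/side1.png

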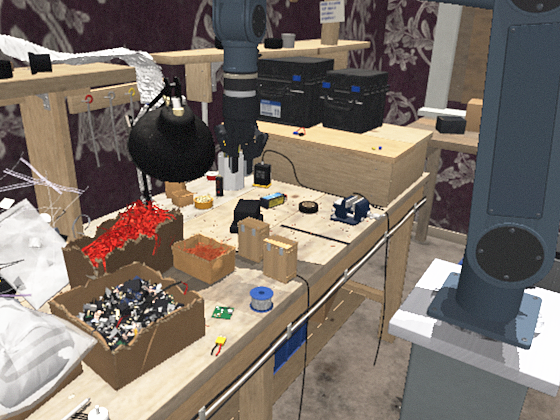

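View pics/top1.png

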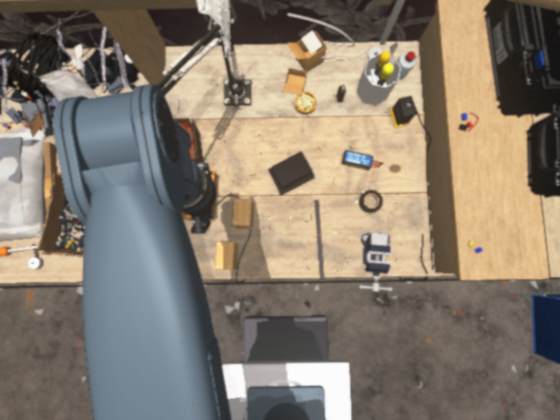

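>>> servo_tool(
  motion=[0, -0.01, 0, 0, 0.03, 0, 0, 0, 0.03, 0, 0, 0, 0.03, 0, 0, 0, 0.03, 0, 0, 0, 0.03, 0, 0, 0, 0.013, 0, 0, 0, 0, 0, 0, 0],
)

```text
time: 3.45
eef_pos: [0.5151, 0.1335, 0.0783]
ee_rot: [0.013, 0.71, -0.015, 0.704]
wrist_force: [-0.8, -0.5, 0.5]
grip_width: 0.355
```

Run:
```python
from h import *
np.set_printoptions(precision=4,suppress=True)
s=bot.state();print(s['eef_pos'],s['wrist_force'])
a=shot('side','side2');cv2.imwrite('pics/s2c.png',cv2.resize(a[60:320,100:370],None,fx=2.2,fy=2.2))
```

```text
[0.5151 0.1335 0.0783] [-0.8297 -0.4982  0.4886]
```

View pics/s2c.png

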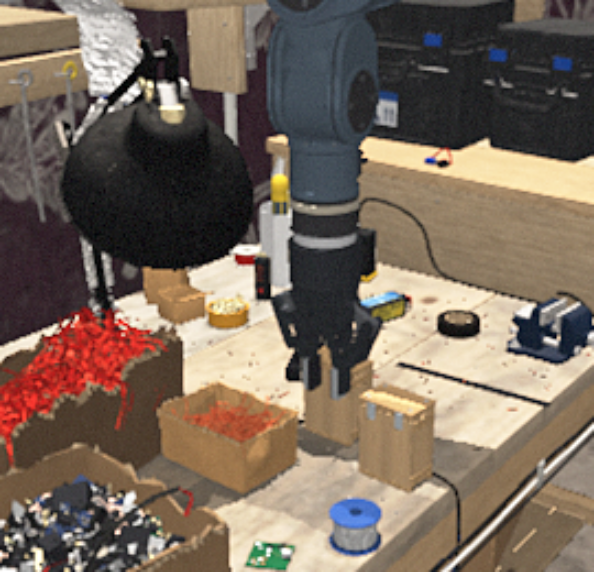

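>>> servo_tool(
  motion=[0, 0, 0, 0],
)

```text
time: 3.58
eef_pos: [0.5195, 0.135, 0.0838]
ee_rot: [0.013, 0.706, -0.013, 0.708]
wrist_force: [-1.0, -0.4, 0.6]
grip_width: 0.349
```

Run:
```python
from h import *
from scipy.spatial.transform import Rotation as Ro
np.set_printoptions(precision=4,suppress=True)
s=bot.state();print(s['eef_pos'],s['wrist_force'],s['joint_pos'],s['joint_torque'],Ro.from_quat(s['ee_rot']).as_matrix()[:,0])
```

```text
[0.5195 0.135  0.0838] [-1.0172 -0.3625  0.5898] [ 0.1294  0.1029 -0.165   1.3011 -0.0003  1.7379] [ -0.0344 -34.1384  30.0333   0.0945  -0.0048   0.0003] [ 0.0018 -0.0001 -1.    ]
```

>>> servo_tool(
  motion=[0.004, 0, 0, 0, 0, -0.005, 0, 0, 0, -0.005, 0, 0, 0, -0.005, 0, 0, 0, -0.005, 0, 0, 0, -0.005, 0, 0, 0, -0.005, 0, 0, 0, -0.005, 0, 0, 0, -0.005, 0, 0],
)

```text
time: 4.33
eef_pos: [0.5175, 0.0957, 0.0781]
ee_rot: [0.012, 0.707, -0.013, 0.707]
wrist_force: [0.9, -0.1, 0.3]
grip_width: 0.351
```

Run:
```python
from h import *
a=shot('side','side3');cv2.imwrite('pics/s3c.png',cv2.resize(a[120:320,150:370],None,fx=2.7,fy=2.7))
```

```text
(no output)
```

View pics/s3c.png

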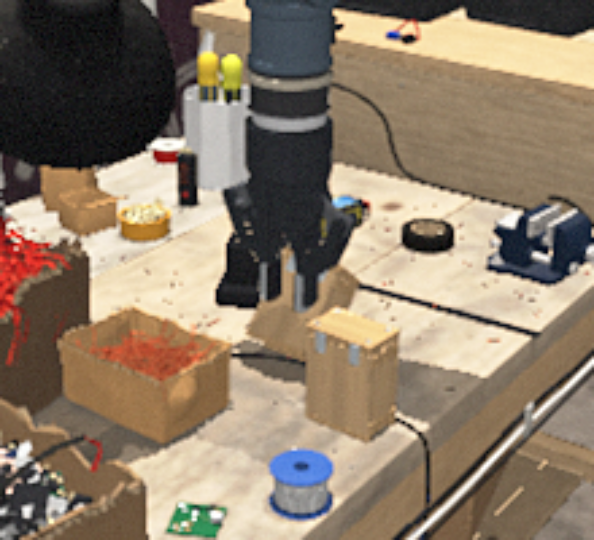

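The far crate is well over (about (300,310) in the crop) and tipping. One more small nudge, then wait.

>>> servo_tool(
  motion=[0, -0.005, 0, 0, 0, -0.003, 0, 0, 0, 0, 0, 0, 0, 0, 0, 0, 0, 0, 0, 0],
)

```text
time: 4.8
eef_pos: [0.5174, 0.0885, 0.0783]
ee_rot: [0.012, 0.707, -0.012, 0.707]
wrist_force: [0.5, 0.8, -0.3]
grip_width: 0.346
```

Run:
```python
from h import *
a=shot('side','side4');cv2.imwrite('pics/s4c.png',cv2.resize(a[120:320,150:370],None,fx=2.7,fy=2.7))
```

```text
(no output)
```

View pics/s4c.png

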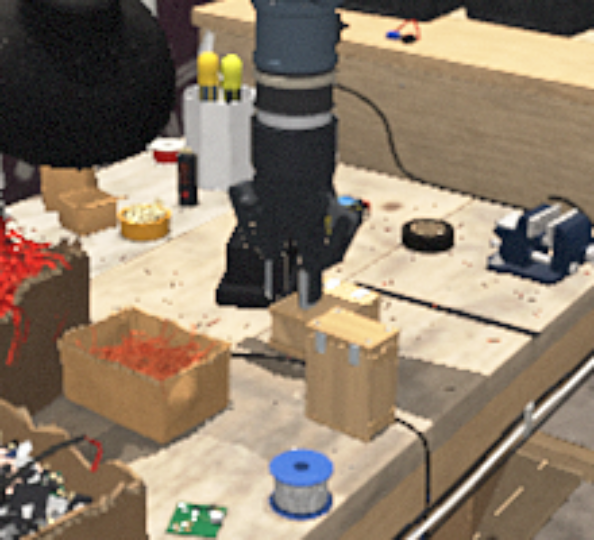

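>>> servo_tool(
  motion=[-0.03, 0, 0, 0, -0.03, 0, 0, 0, 0, 0.0195, -0.0205, 0, 0, 0.0195, -0.0205, 0, 0, 0.0195, -0.0205, 0, 0, 0.0195, -0.0205, 0, 0, 0.0195, -0.02, 0, 0, 0, 0, 0, 0, 0, 0, 0, 0, 0, 0, 0],
)

```text
time: 5.68
eef_pos: [0.4192, 0.1896, 0.1385]
ee_rot: [0.012, 0.707, -0.012, 0.707]
wrist_force: [-0.2, 0.3, -0.2]
grip_width: 0.352
```

Run:
```python
from h import *
print(bot.state()['eef_pos'])
a=shot('side','side5');cv2.imwrite('pics/s5c.png',cv2.resize(a[120:320,150:370],None,fx=2.7,fy=2.7))
```

```text
[0.41921419 0.1895539  0.13847373]
```

View pics/s5c.png

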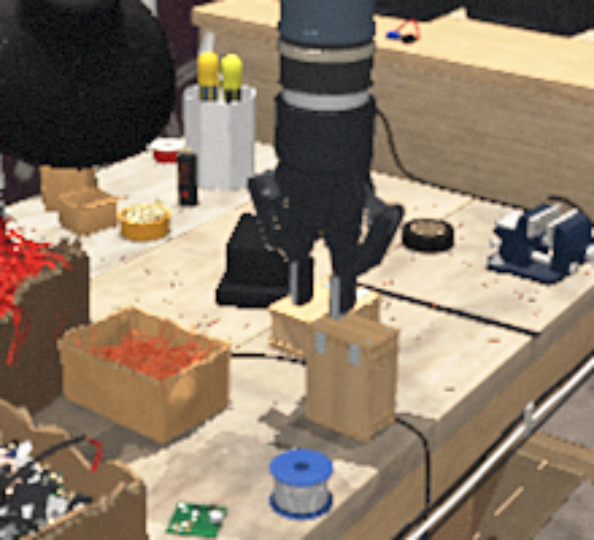

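>>> servo_tool(
  motion=[0.03, 0, 0, 0, 0.03, 0, 0, 0, 0, 0, 0, 0, 0, -0.005, 0, 0, 0, -0.005, 0, 0, 0, -0.005, 0, 0, 0, -0.005, 0, 0, 0, -0.005, 0, 0, 0, -0.005, 0, 0, 0, -0.005, 0, 0, 0, -0.005, 0, 0, 0, -0.005, 0, 0, 0, -0.005, 0, 0, 0, -0.005, 0, 0, 0, -0.005, 0, 0],
)

```text
time: 6.98
eef_pos: [0.4166, 0.1289, 0.0781]
ee_rot: [0.012, 0.707, -0.012, 0.707]
wrist_force: [0.5, -0.2, -0.7]
grip_width: 0.353
```

>>> servo_tool(
  motion=[0, 0, 0, 0, 0, 0, 0, 0, 0, 0, 0, 0],
)

```text
time: 7.23
eef_pos: [0.4168, 0.1295, 0.0783]
ee_rot: [0.013, 0.707, -0.012, 0.707]
wrist_force: [0.0, -0.4, 0.2]
grip_width: 0.35
```

Run:
```python
from h import *
print(bot.state()['eef_pos'])
a=shot('side','side6');cv2.imwrite('pics/s6c.png',cv2.resize(a[120:320,150:370],None,fx=2.7,fy=2.7))
```

```text
[0.41678006 0.12951686 0.07828198]
```

View pics/s6c.png

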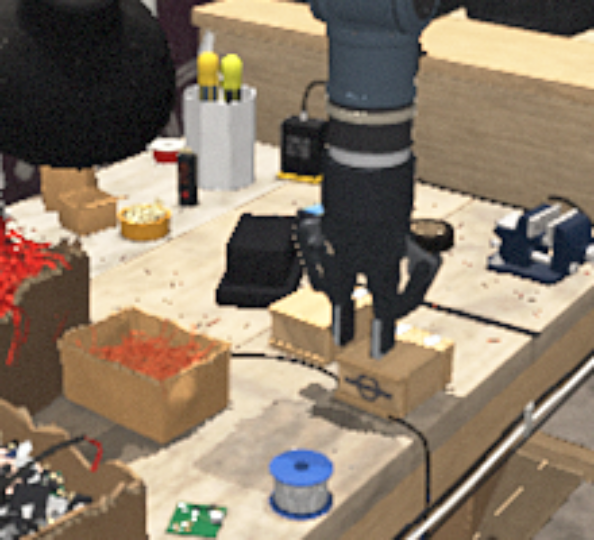

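The ring stamp is plain at (370,388) in the crop: the near crate is stamped. The far crate's underside, at (300,325), is bare.

>>> servo_tool(
  motion=[-0.02, 0.015, 0, 0, 0, 0.03, 0, 0, 0, 0.015, 0, 0, 0, 0, 0, 0, 0, 0, 0, 0],
)

```text
time: 7.7
eef_pos: [0.4187, 0.19, 0.0983]
ee_rot: [0.011, 0.707, -0.012, 0.707]
wrist_force: [0.5, 0.2, -0.8]
grip_width: 0.349
```

Run:
```python
from h import *
np.set_printoptions(precision=4,suppress=True)
print(bot.state()['eef_pos'],ray('side',150+370/2.7,120+388/2.7,.021))
a=shot('side','side7');cv2.imwrite('pics/s7c.png',cv2.resize(a[200:290,230:350],None,fx=6,fy=6,interpolation=cv2.INTER_CUBIC))
b=shot('top','top7');cv2.imwrite('pics/t7c.png',cv2.resize(b[180:290,190:350],None,fx=5,fy=5,interpolation=cv2.INTER_CUBIC))
```

```text
[0.4187 0.19   0.0983] [0.4129 0.1174 0.021 ]
```

View pics/s7c.png

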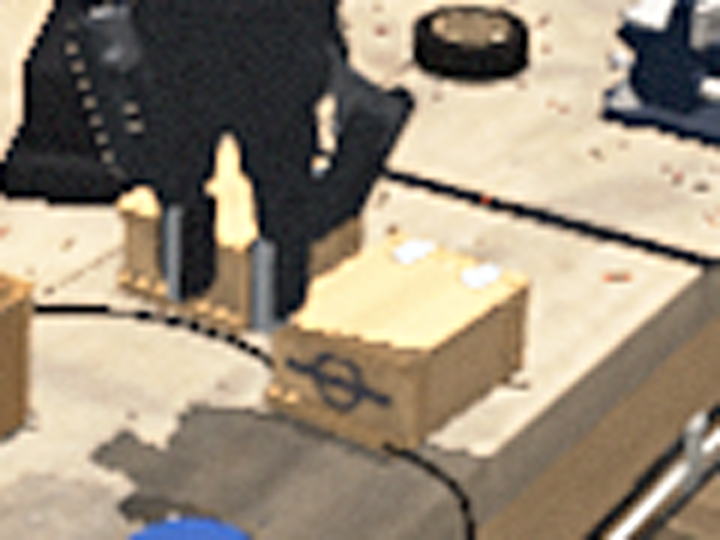

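View pics/t7c.png

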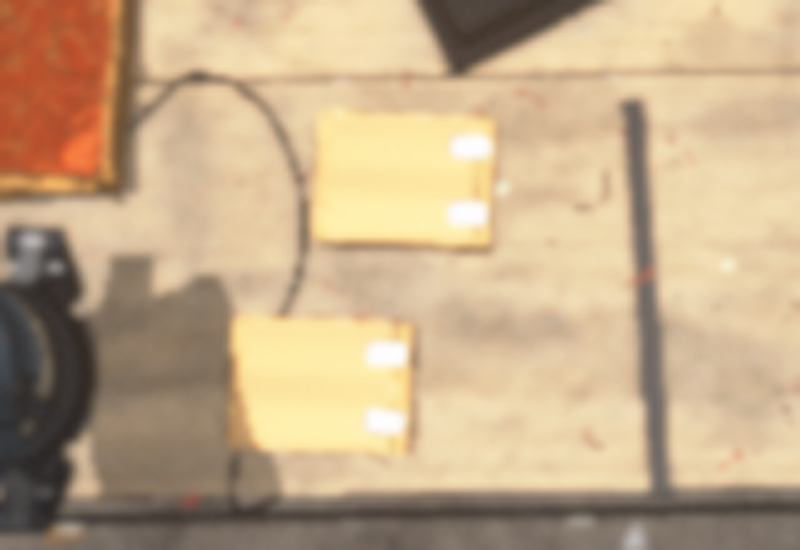

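Run:
```python
from h import *
np.set_printoptions(precision=4,suppress=True)
P=lambda q,z:np.array([ray('top',190+a/5,180+b/5,z) for a,b in q])
p=P([(231,317),(413,322),(410,453),(227,447)],.042);print(p,p.mean(0))
p=P([(316,112),(495,116),(490,247),(312,241)],.042);print('far',p,p.mean(0))
p=P([(634,100),(658,492)],0);print('line',p)
```

```text
[[0.45   0.1172 0.042 ]
 [0.4458 0.0255 0.042 ]
 [0.3808 0.0279 0.042 ]
 [0.3854 0.1192 0.042 ]] [0.4155 0.0724 0.042 ]
far [[ 0.5537  0.0735  0.042 ]
 [ 0.5499 -0.0181  0.042 ]
 [ 0.4829 -0.0141  0.042 ]
 [ 0.4876  0.076   0.042 ]] [0.5185 0.0293 0.042 ]
line [[ 0.5635 -0.093   0.    ]
 [ 0.3577 -0.0988  0.    ]]
```

>>> servo_tool(
  motion=[0.03, 0, 0, 0, 0.03, 0, 0, 0, 0.012, 0, 0, 0, 0, -0.01, 0, 0, 0, -0.01, 0, 0, 0, -0.01, 0, 0, 0, -0.01, 0, 0, 0, -0.01, 0, 0, 0, -0.008, 0, 0, 0, -0.008, 0, 0, 0, -0.008, 0, 0, 0, -0.008, 0, 0, 0, -0.008, 0, 0, 0, -0.008, 0, 0, 0, -0.008, 0, 0, 0, 0, 0, 0],
)

```text
time: 9.13
eef_pos: [0.4147, 0.0816, 0.0259]
ee_rot: [0.012, 0.707, -0.014, 0.707]
wrist_force: [-0.2, -0.3, 0.9]
grip_width: 0.35
```

Run:
```python
from h import *
np.set_printoptions(precision=4,suppress=True)
s=bot.state();print(s['eef_pos'],s['wrist_force'])
a=shot('side','side8');cv2.imwrite('pics/s8c.png',cv2.resize(a[180:310,220:380],None,fx=4,fy=4,interpolation=cv2.INTER_CUBIC))
b=shot('top','top8');cv2.imwrite('pics/t8c.png',cv2.resize(b[180:290,190:350],None,fx=5,fy=5,interpolation=cv2.INTER_CUBIC))
```

```text
[0.4147 0.0816 0.0259] [-0.1593 -0.3187  0.8728]
```

View pics/s8c.png

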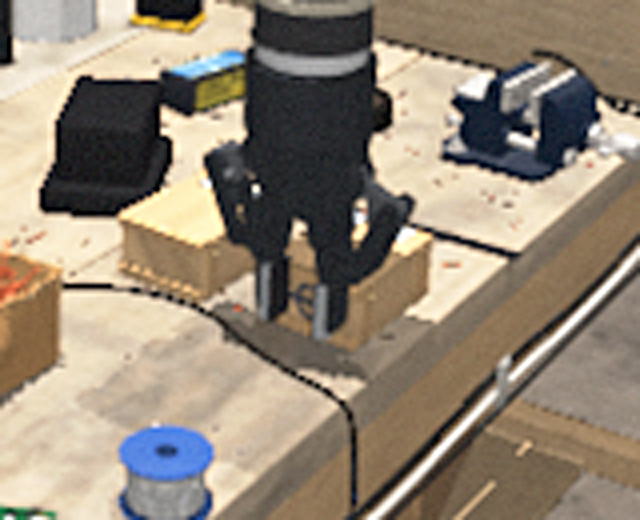

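View pics/t8c.png

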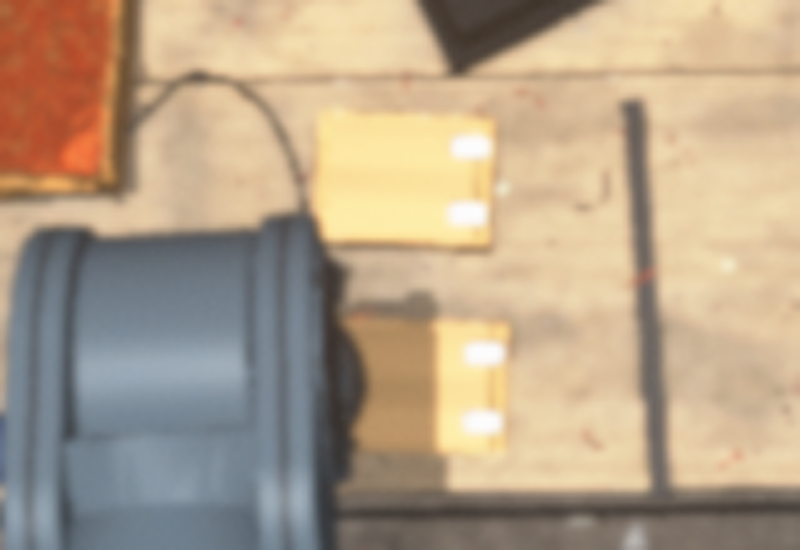

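>>> servo_tool(
  motion=[0, -0.008, 0, 0, 0, -0.008, 0, 0, 0, -0.008, 0, 0, 0, -0.008, 0, 0, 0, -0.008, 0, 0, 0, -0.008, 0, 0, 0, -0.008, 0, 0, 0, -0.008, 0, 0, 0, -0.008, 0, 0, 0, -0.008, 0, 0, 0, -0.008, 0, 0, 0, -0.008, 0, 0, 0, -0.006, 0, 0, 0, -0.004, 0, 0, 0, 0, 0, 0],
)

```text
time: 10.48
eef_pos: [0.4116, -0.0234, 0.0264]
ee_rot: [0.013, 0.707, -0.013, 0.707]
wrist_force: [-0.5, 0.3, 0.3]
grip_width: 0.352
```

Run:
```python
from h import *
np.set_printoptions(precision=4,suppress=True)
s=bot.state();print(s['eef_pos'],s['wrist_force'])
b=shot('top','top9');cv2.imwrite('pics/t9c.png',cv2.resize(b[180:290,240:400],None,fx=5,fy=5,interpolation=cv2.INTER_CUBIC))
```

```text
[ 0.4116 -0.0234  0.0264] [-0.5267  0.3256  0.3312]
```

View pics/t9c.png

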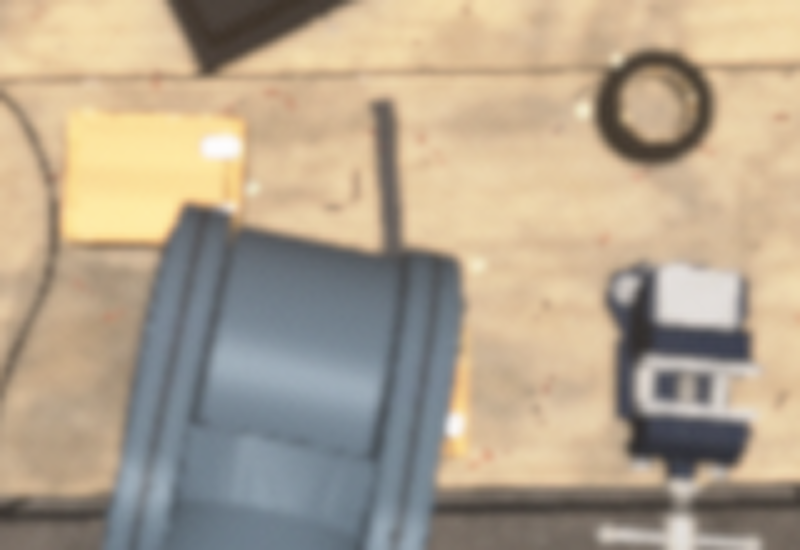

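>>> servo_tool(
  motion=[0, -0.004, 0, 0, 0, -0.004, 0, 0, 0, -0.003, 0, 0, 0, -0.002, 0, 0, 0, 0, 0, 0, 0, 0, 0, 0, 0, 0.02, 0, 0, 0, 0.03, 0, 0, 0, 0.04, 0, 0, -0.04, 0.01, 0, 0, -0.04, 0, 0, 0, -0.04, 0, 0, 0, 0, 0.04, 0, 0, 0, 0.04, 0, 0, 0, 0.04, 0, 0, 0, 0.04, 0, 0, 0, 0, 0, 0],
)

```text
time: 11.95
eef_pos: [0.4199, 0.2302, 0.1463]
ee_rot: [0.011, 0.707, -0.009, 0.707]
wrist_force: [-0.1, 0.5, 0.4]
grip_width: 0.351
```

Run:
```python
from h import *
np.set_printoptions(precision=4,suppress=True)
s=bot.state();print(s['eef_pos'],s['wrist_force'])
a=shot('side','side10');cv2.imwrite('pics/s10c.png',cv2.resize(a[180:310,220:380],None,fx=4,fy=4,interpolation=cv2.INTER_CUBIC))
b=shot('top','top10');cv2.imwrite('pics/t10c.png',cv2.resize(b[180:290,240:400],None,fx=5,fy=5,interpolation=cv2.INTER_CUBIC))
```

```text
[0.4199 0.2302 0.1463] [-0.0782  0.5157  0.3689]
```

View pics/s10c.png

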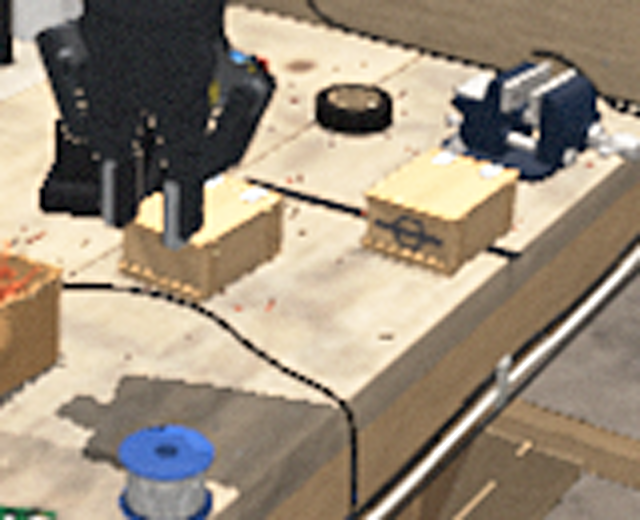

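View pics/t10c.png

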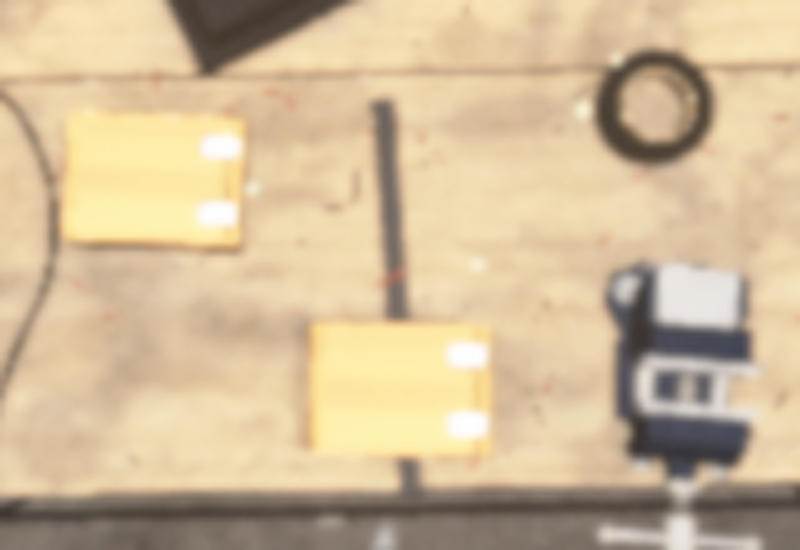

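Run:
```python
from h import *
np.set_printoptions(precision=4,suppress=True)
P=lambda q,z:np.array([ray('top',240+a/5,180+b/5,z) for a,b in q])
p=P([(310,322),(491,325),(491,456),(310,453)],.042);c=p.mean(0);print(p,c)
l=P([(384,100),(409,492)],0)
for L in (l,np.array([[.5626,-.0917,0],[.3587,-.1008,0]])):
    d=(L[0]-L[1])[:2];d/=np.linalg.norm(d);r=np.array([d[1],-d[0]]);m=L.mean(0)[:2]
    print('line',L[:,:2],'x',(c[:2]-m)@r,'y',(c[:2]-m)@d, 'far lid',[ (np.array(q)-m)@r for q in((.5499,-.0181),)])
u=ray('side',220+408/4,180+233/4,.021);print('ring',u)
print('tape',ray('top',371,201,.02),ray('top',240+655/5,180+106/5,.02))
```

```text
[[ 0.4444 -0.0485  0.042 ]
 [ 0.4412 -0.1393  0.042 ]
 [ 0.3764 -0.1367  0.042 ]
 [ 0.3795 -0.0468  0.042 ]] [ 0.4104 -0.0928  0.042 ]
line [[ 0.5635 -0.093 ]
 [ 0.3577 -0.0994]] x -0.004918749634873251 y -0.050088276130237024 far lid [np.float64(-0.07529843439436198)]
line [[ 0.5626 -0.0917]
 [ 0.3587 -0.1008]] x -0.005668978192592748 y -0.05006152041766819 far lid [np.float64(-0.07409304445140225)]
ring [ 0.4087 -0.0466  0.021 ]
tape [ 0.5548 -0.2324  0.02  ] [ 0.5543 -0.2324  0.02  ]
```

Run:
```python
from h import *
np.set_printoptions(precision=4,suppress=True)
S=lambda u,v,z:ray('side',220+u/4,180+v/4,z)
for q in((245,183),(340,207),(505,253),(516,256)): print('line',S(*q,0))
for q in((368,197),(458,218),(516,172),(440,152)): print('top corner',S(*q,.042))
# left lower edge, bench level
for q in((362,248),(447,272)): print('bottom',S(*q,0))
```

```text
line [ 0.5581 -0.0862  0.    ]
line [ 0.4842 -0.0921  0.    ]
line [ 0.3615 -0.096   0.    ]
line [ 0.3538 -0.0963  0.    ]
top corner [ 0.4354 -0.0394  0.042 ]
top corner [ 0.3742 -0.0461  0.042 ]
top corner [ 0.374  -0.1313  0.042 ]
top corner [ 0.4301 -0.1303  0.042 ]
bottom [ 0.4417 -0.0471 -0.    ]
bottom [ 0.3805 -0.0497  0.    ]
```

Both views agree: the stamped crate is about 5–6 mm short of the line's middle, which is within tolerance. I'll nudge it 5 mm further for margin.

>>> servo_tool(
  motion=[0, -0.04, 0, 0, 0, -0.04, 0, 0, 0, -0.04, 0, 0, 0, -0.04, 0, 0, 0.04, 0, 0, 0, 0.04, 0, 0, 0, 0.04, 0, 0, 0, 0, -0.03, 0, 0, 0, -0.03, 0, 0, 0, -0.02, 0, 0, 0, 0, 0, 0, 0, 0, 0, 0, 0, 0, 0, 0],
)

```text
time: 13.13
eef_pos: [0.4113, -0.016, 0.0264]
ee_rot: [0.013, 0.707, -0.013, 0.707]
wrist_force: [0.5, 0.5, 0.1]
grip_width: 0.349
```

>>> servo_tool(
  motion=[0, -0.005, 0, 0, 0, -0.005, 0, 0, 0, -0.005, 0, 0, 0, -0.005, 0, 0, 0, -0.003, 0, 0, 0, 0, 0, 0, 0, 0, 0, 0],
)

```text
time: 13.72
eef_pos: [0.4109, -0.0386, 0.0263]
ee_rot: [0.012, 0.707, -0.013, 0.707]
wrist_force: [-0.5, -0.5, -0.7]
grip_width: 0.35
```

>>> servo_tool(
  motion=[0, 0.02, 0, 0, 0, 0.03, 0, 0, 0, 0.04, 0, 0, -0.04, 0.01, 0, 0, -0.04, 0, 0, 0, -0.04, 0, 0, 0, 0, 0.04, 0, 0, 0, 0.04, 0, 0, 0, 0.04, 0, 0, 0, 0.04, 0, 0, 0, 0, 0, 0, 0, 0, 0, 0, 0, 0, 0, 0],
)

```text
time: 14.8
eef_pos: [0.4197, 0.2213, 0.146]
ee_rot: [0.012, 0.707, -0.012, 0.707]
wrist_force: [0.6, 0.0, -0.4]
grip_width: 0.348
```

Run:
```python
from h import *
np.set_printoptions(precision=4,suppress=True)
s=bot.state();print(s['eef_pos'],s['wrist_force'])
a=shot('side','side11');cv2.imwrite('pics/s11c.png',cv2.resize(a[180:310,220:380],None,fx=4,fy=4,interpolation=cv2.INTER_CUBIC))
b=shot('top','top11');cv2.imwrite('pics/t11c.png',cv2.resize(b[180:290,240:400],None,fx=5,fy=5,interpolation=cv2.INTER_CUBIC))
```

```text
[0.4197 0.2213 0.146 ] [ 0.6293  0.0196 -0.395 ]
```

View pics/s11c.png

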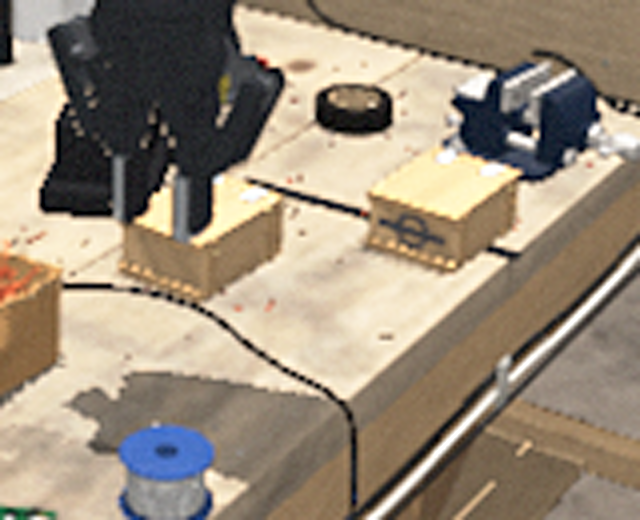

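View pics/t11c.png

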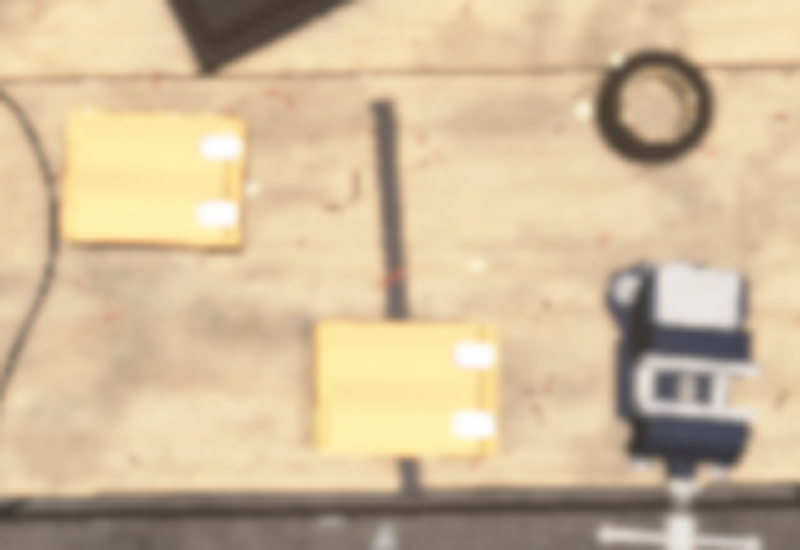

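Run:
```python
from h import *
P=lambda q,z:np.array([ray('top',240+a/5,180+b/5,z) for a,b in q])
c=P([(316,322),(498,325),(498,456),(315,453)],.042).mean(0)[:2];L=P([(384,100),(409,492)],0)[:,:2]
d=L[0]-L[1];d/=np.linalg.norm(d);print(c,(c-L.mean(0))@[d[1],-d[0]])
print(bot.close_job())
```

```text
[ 0.41032865 -0.09594112] -0.0017995403958909026
the job is handed in; nothing more can be done
None
```

I tipped both crates to the right without lifting them. The ring stamp was under the nearer crate. I pushed that one, lying tipped, to the dispatch line, nudged it about 3 mm further as a correction, backed the arm clear and handed in at about 15 s.

**Stamped crate:** the last top view puts its middle about 2 mm short of the line's middle (limit 15 mm). It lies about 50 mm toward the robot from the tape's centre, within the tape's length.

**Unstamped crate:** it lies tipped with its lid end about 75 mm short of the line.

**Bystanders:** the tape roll's measured position did not change. The reel looked unmoved in the pictures, and the battery pack was partly hidden by the gripper in the last ones. I did not measure either of those again at the end.

**Disagreements:**
- The two cameras' absolute positions differed by about 5 mm. Before the last nudge, both put the crate 5 to 6 mm short of the line.
- During the first descent the tool came out about 9 mm off the expected position in y, with no sign of contact. I corrected for it from the measured pose.

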